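# Nest the washed dish covers

### The job

The three white enamel dish covers with blue rims have been washed and lie upside down on the bench. Nest them into one stack for putting away, still upside down and level: the medium cover inside the large one where that stands, and the small cover inside the medium one, then let go. Leave the glass beaker where it is.

Things in the scene. Friction and masses are not known exactly. Their poses are not given: they have to be found in the camera images.
- cover_large: Large domed dish cover, white enamel, blue rim, lying upside down (hollow up, like a shallow bowl) on its low round blue grip. Rim 108 mm across outside, 26 mm high in all, wall 3 mm, 250 g. Grip under it: disc 48 mm across, 8 mm high. Inner floor flat, about 55 mm across, 12 mm above the bench. Origin: centre of the grip's underside; z up out of the hollow. Round: yaw means nothing.
- cover_medium: Same kind, medium, upside down. Rim 64 mm across outside, 34 mm high, wall 3 mm, about 100 g; outer wall upright over the top 11 mm: grip there across the rim. Foot disc 32 mm across; flat inner floor 37 mm across, 12 mm above origin. Origin: centre of underside, z up. Nested: origin 12 mm above the large one's, rim 20 mm above its rim: fingertips up to 18 mm below the rim stay clear.
- cover_small: Same kind, small, upside down. Rim 50 mm across outside, 38 mm high, wall 3 mm, about 60 g; outer wall upright over the top 13 mm: grip there across the rim. Foot disc 22 mm across. Origin: centre of underside, z up. Nested: origin 12 mm above the medium one's, rim 16 mm above its rim: fingertips up to 14 mm below the rim stay clear.
- beaker: Clear beaker standing beyond the covers, 53 mm across and 68 mm high. Not to be handled. Origin: centre of its underside on the bench. Round it, fixed: two grey meters 0.4 m tall stand at the back left (x over 0.48 where y is over 0.14) and back right (x over 0.54 where y is under -0.34), so come to the covers from the front, between the robot and the bench.
Mind the look-alikes: they are no part of the job. Leave any green look-alike of the cover_small alone.

How it is judged:
At the end, for the whole second after the job is handed in: All three covers at rest, hollow side up, level within 10 degrees: large on the bench within 50 mm of its start; medium seated in it (axes within 15 mm), small seated in medium (axes within 12 mm), each with its origin 7 to 18 mm above that of the cover it sits in (horizontal distance between cover_medium and cover_large below 0.015 m and z of cover_medium in the frame of cover_large between 0.007 and 0.018 m and horizontal distance between cover_small and cover_medium below 0.012 m and z of cover_small in the frame of cover_medium between 0.007 and 0.018 m and angle between each of cover_large, cover_medium, cover_small's own z axis and vertical below 0.17 rad and height (world z) of cover_large below 0.01 m and distance of cover_large from where it was at the start of the episode below 0.05 m and linear speed of each of cover_large, cover_medium, cover_small below 0.03 m/s); the robot touches nothing.
It fails at once if the beaker is knocked or moved by more than 30 mm (distance of beaker from where it was at the start of the episode above 0.03 m).
It also fails if it takes over 54 s, if anything falls off the work surface, if the arm or the gripper's body presses on something with over 40 N, if the wrist force passes 120 N, or if a joint passes its speed limit or range.

### The arm

A 7-joint arm with a two-finger parallel gripper is mounted at the origin on a cart in front of the work surface, level with it; the furniture and walls round the work are solid. World frame = base frame: x ahead of the robot, y to its left, z up, the work surface at z = 0. Lengths are in m, angles in rad, forces in N, time in s.
With the tool pointing down it reaches from about 0.4 to 0.9 m from the base axis. Payload 5.5 kg.
Tool frame: the origin (TCP) lies midway between the tips of the shut fingers; the grasp point (between the pads) lies 19 mm behind it (manip.grip_depth is the distance from the TCP to the grasp point, in m); z points along the fingers, y is the line along which they close (so a half turn about z gives the same grasp; the last joint's range is limited). The gripper opens to 92 mm and grips with 3 to 60 N. Pads are 19 mm wide; open, the fingers measure 130 mm over their backs; the gripper's body (75 mm by 190 mm) begins 47 mm behind the grasp point.
Start: joints at [1.609, 0.501, -0.427, 1.55, 0.221, 1.138, -0.21], TCP at [0.145, -0.634, 0.227] pointing down, gripper open.
Joint ranges: [-2.88, 2.88], [-0.31, 2.03], [-1.54, 1.56], [0.2, 2.42], [-1.41, 4.55], [0.19, 2.02], [-2.57, 2.57]. Speed limits (rad/s): [2.57, 2.57, 3.14, 3.14, 3.14, 3.14, 3.14].

### API

Orientations are given as a unit quaternion [x, y, z, w].
In Python, from bench import manip, effector, viewer gives the robot as it stands. Calls block until the motion is done:
- manip.move_pose(position, orientation): joint-space move of the TCP to a pose.
- manip.servo_line(position, ori=None, vel=0.15): straight line of the TCP; ori=None keeps the orientation; vel is the mean speed in m/s.
- manip.movej(angles): joint-space move.
- effector.open_jaws() and effector.close(f_grip=None): open the fingers fully, or close them until they stop; f_grip is the grip in N (None keeps the last).
- manip.sleep(seconds).
- manip.solve_ik(position, orientation): joint angles nearest the present ones, or None.
- viewer.get_image(name): name is "scene" or "top" or "wrist"; returns the picture (420x560x3 uint8, red, green, blue); there is no depth.
- viewer.get_calibration(name): a dict with "vfov" (degrees; the focal length in pixels is half the picture's height over the tangent of half this angle, whatever the lens; pixels are square), "cx", "cy" (the principal point, pixels), "dist_coeffs" ([k1, k2, p1, p2, k3] as OpenCV has them; the pictures are not rectified), "eye" and "attitude" of the camera in the world. Camera axes: x right, y down, z forward; pixel columns grow to the right and rows downward; lengths in m; the calibration is good to about 2 mm. A picture is of the moment at which its call begins: read the wrist's pose just before it. get_calibration takes no time and is no camera call; for the wrist camera it gives the pose at the moment of the call.
A pose or a line that the arm cannot do raises manip.PlanningError and nothing moves.
- manip.hand_in(): hands the job in; it is judged then, once.
Readings, each from a call of its own:
- manip.current_clock(): time.
- manip.current_q(): joint angles.
- manip.current_joint_velocities(): joint speeds.
- manip.current_tau(): joint torques, N m.
- manip.current_tool_pos(): TCP position.
- manip.current_tcp_rot(): TCP orientation.
- manip.current_force(): force on the tool from outside, world axes, zero at the start.
- manip.current_wrist_torque(): the same for the moment, N m.
- manip.current_finger_gap(): finger opening in m.
- manip.current_gripper_force(): force on a finger pad.
Only numpy, scipy, OpenCV 4.12 (cv2) and the standard library are available. Lean on these libraries where they do the work, as an engineer would, in place of code of your own. Each camera call takes 0.05 s, during which the arm holds its last target. There are 200 camera calls.

## Working session

There is one attempt and no reset: what is moved stays moved. The work goes in short steps, each a Python script; the robot and the scene stay as the last script left them, time stands still between calls to the robot, and variables do not carry over. Pictures are saved under pics/ and viewed, at most 10 in all, crops included, and the job is handed in when it is done.

```bash
mkdir -p pics; ls
python3 - <<'E'
from bench import manip, effector, viewer
import cv2
for n in ("top","scene"):
    im=viewer.get_image(n); cv2.imwrite(f"pics/{n}0.png",im[:,:,::-1]); print(n,viewer.get_calibration(n))
print(manip.current_tcp_rot(),manip.current_clock())
E
```

```text
pics
top {'vfov': 54.382111387874524, 'cx': 276.26607352235345, 'cy': 215.0638867256106, 'dist_coeffs': array([-0.05642445,  0.        ,  0.        ,  0.        ,  0.        ]), 'eye': array([ 0.36332884, -0.06973963,  0.88449116]), 'attitude': array([-0.67829373,  0.72643945, -0.0829076 ,  0.07300462])}
scene {'vfov': 48.5815696161079, 'cx': 276.53173603505104, 'cy': 204.12659620269676, 'dist_coeffs': array([-0.07105388,  0.        ,  0.        ,  0.        ,  0.        ]), 'eye': array([-0.10271671, -0.41544471,  0.66916156]), 'attitude': array([ 0.77499138, -0.46727805,  0.22796654, -0.35926431])}
[ 9.93686741e-01  1.12186852e-01 -6.41918216e-05 -8.75959173e-04] 0.1
```

View pics/top0.png

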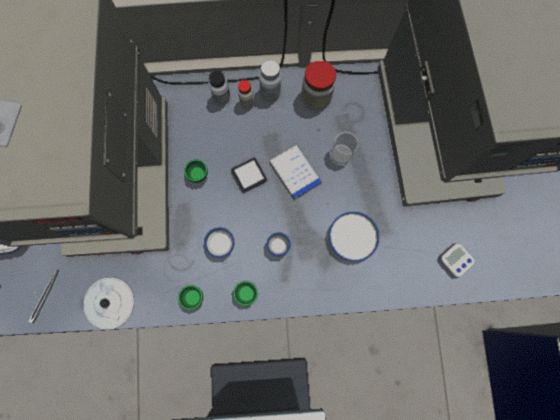

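View pics/scene0.png

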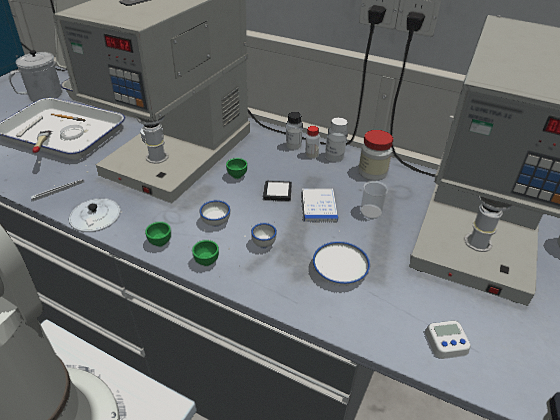

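The top view shows these:
- White covers with blue rims: medium at (219,242), small at (278,244) and large at (353,237).
- Beaker at (343,148).
- Green bowls at (196,172), (191,298) and (245,294). These are look-alikes to leave alone.
- White lid at (108,303), with a dark knob and no blue rim, so not part of the job.

Next I'll measure the rims in both views and enlarge a crop to confirm.

```bash
cat > h.py <<'E'
from bench import manip, effector, viewer
import cv2, numpy as np
from scipy.spatial.transform import Rotation as R
H=dict(large=.026,medium=.034,small=.038); D=dict(large=.108,medium=.064,small=.050)
def K(c):
    f=210/np.tan(np.radians(c["vfov"]/2)); return np.array([[f,0,c["cx"]],[0,f,c["cy"]],[0,0,1]])
def cast(px,c,z):
    u=cv2.undistortPoints(np.float64(px).reshape(-1,1,2),K(c),c["dist_coeffs"])[:,0]
    d=R.from_quat(c["attitude"]).apply(np.c_[u,np.ones(len(u))]); e=c["eye"]
    return e+d*((z-e[2])/d[:,2])[:,None]
def project(p,c):
    r=R.from_quat(c["attitude"]).inv(); q=r.apply(np.atleast_2d(p)-c["eye"])
    return cv2.projectPoints(q,np.zeros(3),np.zeros(3),K(c),c["dist_coeffs"])[0][:,0]
def mask(im):
    h=cv2.cvtColor(im,cv2.COLOR_RGB2HSV)
    return cv2.inRange(h,(100,95,40),(125,255,255))
def rims(im,c,seeds):
    "blue-rim blob near each seed pixel -> centre, diameter on rim plane"
    m=cv2.morphologyEx(mask(im),cv2.MORPH_CLOSE,np.ones((3,3))); out={}
    cs=cv2.findContours(m,cv2.RETR_EXTERNAL,cv2.CHAIN_APPROX_NONE)[0]
    for n,s in seeds.items():
        r=dict(large=36,medium=22,small=17)[n]
        p=[k for k in cs if len(k)>3 and np.all(np.linalg.norm(k[:,0]-s,axis=1)<r)]
        if not p: print(n,"none"); continue
        hull=cv2.convexHull(np.vstack(p))[:,0].astype(float)
        w=cast(hull,c,H[n])[:,:2]
        (x,y),(a,b),_=cv2.fitEllipse(np.float32(w*1000))
        out[n]=(x/1000,y/1000); print(n,np.round([x,y,a,b],1),"want dia",D[n]*1000)
    return out
E
python3 - <<'E'
from h import *
t=cv2.imread("pics/top0.png")[:,:,::-1]; s=cv2.imread("pics/scene0.png")[:,:,::-1]
ct,cs=viewer.get_calibration("top"),viewer.get_calibration("scene")
hs=cv2.cvtColor(t,cv2.COLOR_RGB2HSV); print(hs[244,255],hs[237,330:338:2].tolist(),hs[242,204:210].tolist())
rims(t,ct,dict(large=(353,237),medium=(219,242),small=(278,244)))
print("scene");rims(s,cs,dict(large=(341,263),medium=(214,212),small=(263,234)))
print("beaker",cast([(340,156)],ct,0), "greens",cast([(196,172),(191,298),(245,294)],ct,.038))
a=cv2.resize(t[190:315,170:390],None,fx=3.6,fy=3.6,interpolation=cv2.INTER_CUBIC)
b=cv2.resize(mask(t)[190:315,170:390],None,fx=1.1,fy=1.1)
o=np.vstack([a,np.zeros((140,a.shape[1],3),np.uint8)]);o[455:455+b.shape[0],:b.shape[1]]=b[...,None]
cv2.imwrite("pics/crop.png",o[:,:,::-1])
E
```

```text
[113  29 157] [[113, 90, 148], [21, 9, 189], [20, 12, 199], [10, 8, 189]] [[110, 137, 147], [110, 118, 102], [30, 7, 106], [23, 13, 155], [47, 10, 178], [45, 11, 183]]
large [ 499.2 -250.3  106.9  108.2] want dia 108.0
medium [504.1  36.6  63.2  64.1] want dia 64.0
small [491.2 -87.7  49.3  49.7] want dia 50.0
scene
large [ 499.5 -254.1  107.4  107.9] want dia 108.0
medium [504.7  33.3  63.2  64.4] want dia 64.0
small [491.7 -91.1  49.3  50. ] want dia 50.0
beaker [[ 0.69049229 -0.24510883  0.        ]] greens [[ 0.66067545  0.07941414  0.038     ]
 [ 0.39198927  0.09691918  0.038     ]
 [ 0.39276323 -0.01333952  0.038     ]]Traceback (most recent call last):
  File "<stdin>", line 10, in <module>
ValueError: could not broadcast input array from shape (138,242,1) into shape (135,242,3)
```

Both views give the right rim diameters, and positions agree to 3–4 mm in y, so I'll average them. The crop failed on a size slip; I'll redo it and check IK too.

```bash
cat >> h.py <<'E'
Q1=R.from_matrix(np.array([[0,1,0],[1,0,0],[0,0,-1.]]).T).as_quat()   # tool y = +x world
Q2=R.from_matrix(np.array([[0,-1,0],[-1,0,0],[0,0,-1.]]).T).as_quat() # tool y = -x world
L,M,S=np.array([.4994,-.2522]),np.array([.5044,.0350]),np.array([.4915,-.0894])
E
python3 - <<'E'
from h import *
t=cv2.imread("pics/top0.png")[:,:,::-1]
cv2.imwrite("pics/crop.png",cv2.resize(t[190:315,170:390],None,fx=3.6,fy=3.6,interpolation=cv2.INTER_CUBIC)[:,:,::-1])
for q in (Q1,Q2):
    for p in ([.43,-.25,.22],[*M,.16],[*M,.018],[*L,.03],[*S,.025]):
        j=manip.solve_ik(p,q); print(p,None if j is None else np.round(j,2))
E
```

```text
[0.43, -0.25, 0.22] [ 1.27  0.33 -0.95  1.92  0.31  1.04  0.19]
[np.float64(0.5044), np.float64(0.035), 0.16] [ 0.78  0.57 -1.16  1.96  0.62  1.03 -0.66]
[np.float64(0.5044), np.float64(0.035), 0.018] [ 0.38  0.62 -0.61  2.04  0.58  0.66 -0.62]
[np.float64(0.4994), np.float64(-0.2522), 0.03] [ 1.    0.72 -0.76  1.9   0.68  0.8  -0.14]
[np.float64(0.4915), np.float64(-0.0894), 0.025] [ 0.77  0.67 -0.8   2.05  0.73  0.74 -0.5 ]
[0.43, -0.25, 0.22] [-0.46  0.38  1.14  1.97 -0.4   1.04 -2.28]
[np.float64(0.5044), np.float64(0.035), 0.16] [ 0.85  0.67 -1.3   1.96  0.74  1.1   2.38]
[np.float64(0.5044), np.float64(0.035), 0.018] [ 0.81  1.08 -1.31  2.03  1.2   1.14  2.08]
[np.float64(0.4994), np.float64(-0.2522), 0.03] [-0.25  0.79  0.9   1.94 -0.85  0.84 -2.01]
[np.float64(0.4915), np.float64(-0.0894), 0.025] [-0.58  0.72  0.9   2.09 -0.86  0.76 -2.26]
```

View pics/crop.png

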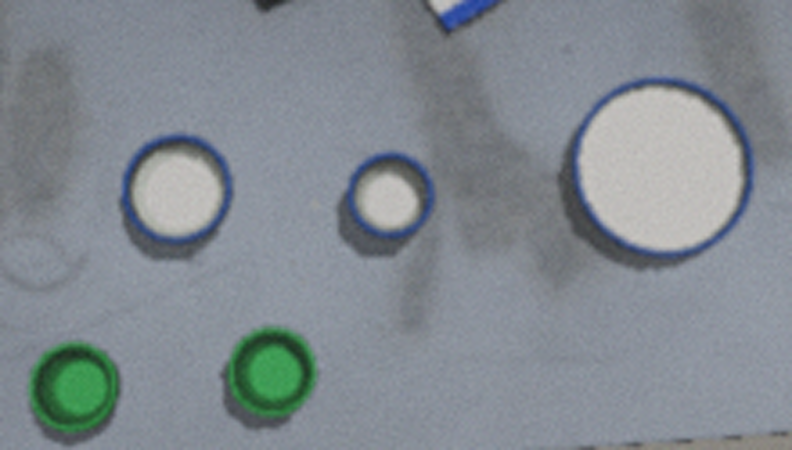

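The crop confirms white covers with blue rims at medium (178,190), small (391,196) and large (662,167). The two green bowls below are the look-alikes. Next I'll move over the medium cover and refine with the wrist camera.

```bash
cat >> h.py <<'E'
def wrist(name,centre,tag):
    "rim circle seen by the wrist camera near the expected place"
    c=viewer.get_calibration("wrist"); im=viewer.get_image("wrist")
    cv2.imwrite(f"pics/{tag}.png",im[:,:,::-1])
    v,u=np.nonzero(mask(im)); w=cast(np.c_[u,v],c,H[name])[:,:2]
    r=np.linalg.norm(w-centre,axis=1); w=w[r<D[name]/2+.010]
    if len(w)<30: print("few",len(w)); return None
    hull=cv2.convexHull(np.float32(w*1000))
    (x,y),(a,b),_=cv2.fitEllipse(hull); print(tag,name,np.round([x,y,a,b],1),"want",D[name]*1000,"n",len(w))
    return np.array([x,y])/1000
def st(): print("t",round(manip.current_clock(),2),"tcp",np.round(manip.current_tool_pos(),4),"gap",round(manip.current_finger_gap(),4),"F",np.round(manip.current_force(),1),"pad",manip.current_gripper_force())
E
python3 - <<'E'
from h import *
manip.move_pose([.43,-.25,.22],Q1); st()
wrist("large",L,"w_l0")
manip.servo_line([.44,M[1],.20],vel=.25); st()
wrist("medium",M,"w_m0"); print(np.round(manip.current_q(),2))
print(viewer.get_calibration("wrist")["eye"])
E
```

```text
t 1.84 tcp [ 0.4295 -0.2517  0.2199] gap 0.0921 F [ 0.2 -0.7 -0.5] pad 0.0
w_l0 large [ 500.6 -252.3  107.1  108.2] want 108.0 n 826
t 3.18 tcp [0.4399 0.0341 0.1999] gap 0.0917 F [ 0.5  0.7 -0.1] pad 0.0
w_m0 medium [506.   35.8  63.2  64.4] want 64.0 n 555
[ 0.82  0.27 -1.07  2.06  0.29  0.97 -0.41]
[0.43974679 0.10765748 0.35837384]
```

View pics/w_m0.png

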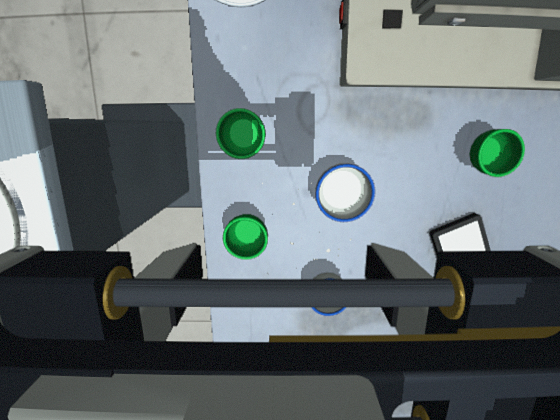

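The wrist view shows the medium rim at (345,192), clear of the green bowls, and it agrees with the fixed cameras to 2 mm. Now I'll grasp it.

Run:
```python
from h import *
m=np.array([.5052,.0354])
manip.servo_line([*m,.12],vel=.2)
manip.servo_line([*m,.018],vel=.12)
effector.close(15); st()
manip.servo_line([*m,.13],vel=.12); st()
manip.servo_line([.4998,-.2522,.13],vel=.2); manip.sleep(.2); st()
c=viewer.get_calibration("wrist");cv2.imwrite("pics/w_m1.png",viewer.get_image("wrist")[:,:,::-1])
t=viewer.get_image("scene");cv2.imwrite("pics/s1.png",t[:,:,::-1])
```

```text
t 5.47 tcp [0.5055 0.0353 0.0182] gap 0.0638 F [-1.2 -0.2  2.3] pad 15.000228175049415
t 6.55 tcp [0.5046 0.0351 0.1293] gap 0.064 F [-0.2 -0.9 -1.2] pad 14.999876968504395
t 8.34 tcp [ 0.5    -0.2513  0.1301] gap 0.0639 F [ 0.1 -0.3 -0.6] pad 14.999961512658047
```

View pics/w_m1.png

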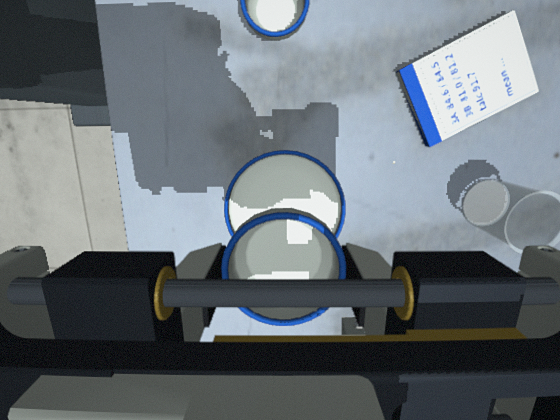

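View pics/s1.png

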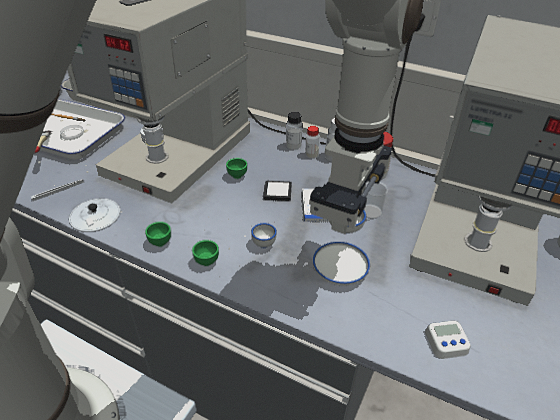

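The medium cover is held at about (284,268), level, above the large cover at (285,205). I'll check the held offset, lower it and release.

Run:
```python
from h import *
c=viewer.get_calibration("wrist")
w=cast([(222,268),(346,268),(284,325),(284,212)],c,.146)[:,:2]; print(np.round(w*1000,1))
off=np.array([(w[0]+w[1])[0]/2,(w[2]+w[3])[1]/2])-manip.current_tool_pos()[:2]; print("held offset mm",off*1000)
off=np.clip(off,-.004,.004)
t=np.array([.4998,-.2522])-off
manip.servo_line([*t,.05],vel=.15)
manip.servo_line([*t,.0305],vel=.05); manip.sleep(.1); st()
effector.open_jaws(); manip.sleep(.2)
manip.servo_line([*t,.15],vel=.2); st()
manip.servo_line([.43,-.2522,.2],vel=.25)
cv2.imwrite("pics/w_m2.png",viewer.get_image("wrist")[:,:,::-1])
H["medium"]=.046
for n in ("medium",): wrist(n,np.array([.4998,-.2522]),"w_m3")
```

```text
[[ 468.3 -248.6]
 [ 531.5 -248.5]
 [ 499.9 -282.5]
 [ 499.8 -218.9]]
held offset mm [-0.0521347   0.98942263]
t 9.77 tcp [ 0.4997 -0.2532  0.0303] gap 0.0638 F [-0.6 -0.2 -1.4] pad 14.999917786626611
t 11.38 tcp [ 0.499  -0.2533  0.1492] gap 0.0917 F [-0.8  0.6 -0.4] pad 0.0
w_m3 medium [ 502.4 -255.6   63.    74.6] want 64.0 n 579
```

View pics/w_m2.png

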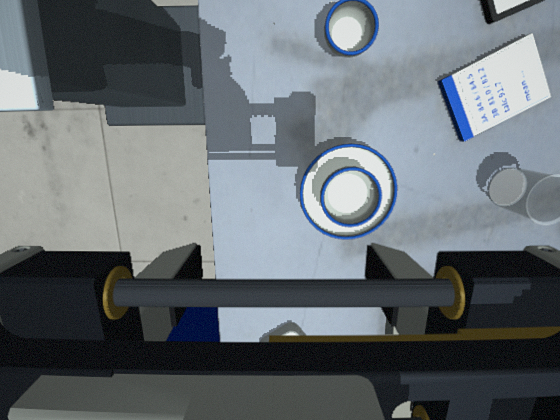

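The medium cover sits in the large one, rim centre about (349,196) inside the large rim at (349,191). The fit picked up some of the large rim, so I'll cast the medium rim centre directly, then fetch the small cover.

Run:
```python
from h import *
c=viewer.get_calibration("wrist")
w=cast([(319.5,196),(379,196),(349,167),(349,226)],c,.046)[:,:2]
g=cast([(300.5,191),(397.5,191),(349,143.5),(349,239)],c,.026)[:,:2]
mc=np.array([w[:2,0].mean(),w[2:,1].mean()]);lc=np.array([g[:2,0].mean(),g[2:,1].mean()])
print("medium",mc*1000,"large",lc*1000,"dia",np.ptp(w,0)*1000,np.ptp(g,0)*1000)
manip.servo_line([.44,S[1],.2],vel=.25)
s=wrist("small",S,"w_s0")
if s is None or np.linalg.norm(s-S)>.006: raise SystemExit("check small")
s=(s+S)/2
manip.servo_line([*s,.12],vel=.2)
manip.servo_line([*s,.026],vel=.12)
effector.close(12); st()
manip.servo_line([*s,.15],vel=.12)
manip.servo_line([*mc,.15],vel=.2); manip.sleep(.2); st()
cv2.imwrite("pics/w_s1.png",viewer.get_image("wrist")[:,:,::-1])
np.save("mc.npy",mc)
```

```text
medium [ 498.31923261 -251.36204779] large [ 502.24409555 -251.48994378] dia [62.13138905 63.02345327] [107.37271977 107.73605644]
w_s0 small [492.9 -88.9  49.6  50.5] want 50.0 n 457
t 15.12 tcp [ 0.4924 -0.0892  0.0261] gap 0.0492 F [1.2 0.3 1.3] pad 12.000358316581696
t 17.47 tcp [ 0.4986 -0.2498  0.1502] gap 0.0494 F [-0.1  0.8 -1. ] pad 11.99964399333112
```

View pics/w_s1.png

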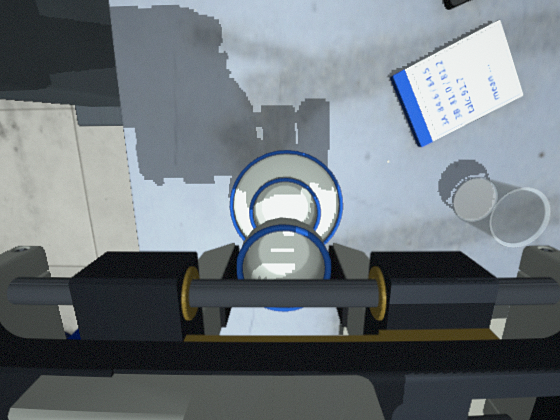

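The small cover is held level at about (284,268), with the nested pair centred behind it at (285,205). Next: lower, release and check.

Run:
```python
from h import *
mc=np.load("mc.npy"); c=viewer.get_calibration("wrist")
w=cast([(238,267),(330,267),(284,310.5),(284,225)],c,.162)[:,:2]
off=np.array([w[:2,0].mean(),w[2:,1].mean()])-manip.current_tool_pos()[:2]; print("off",off*1000,np.ptp(w,0)*1000)
t=mc-np.clip(off,-.003,.003)
manip.servo_line([*t,.075],vel=.15)
manip.servo_line([*t,.0505],vel=.05); manip.sleep(.1); st()
effector.open_jaws(); manip.sleep(.2)
manip.servo_line([*t,.17],vel=.2)
manip.servo_line([.41,-.2522,.22],vel=.25); manip.sleep(.3); st()
a=viewer.get_image("wrist")[90:290,250:450]; b=viewer.get_image("scene")[200:300,290:390]
cv2.imwrite("pics/fin.png",np.hstack([cv2.resize(a,(400,400)),cv2.resize(b,(400,400))])[:,:,::-1])
```

```text
off [-0.03070688  0.20973703] [48.19643744 49.39155659]
t 18.91 tcp [ 0.4983 -0.2514  0.0503] gap 0.0492 F [ 0.2 -0.3 -0.6] pad 12.00003897654824
t 21.57 tcp [ 0.4106 -0.2515  0.2194] gap 0.0916 F [-0.  -0.3  0.8] pad 0.0
```

View pics/fin.png

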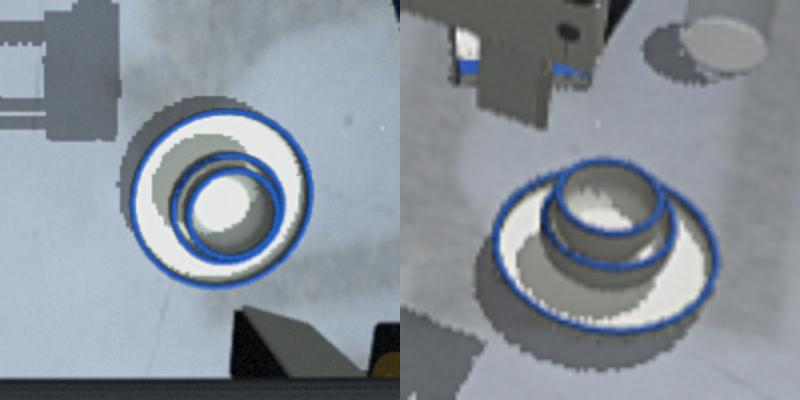

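The stack is nested and level in both views: large at (222,198), medium at (228,208) and small at (232,215) in the left crop. I'll check the axis offsets and hand in if they are in range.

Run:
```python
from h import *
c=viewer.get_calibration("wrist")
p=[cast([(250+x/2,90+y/2)],c,z)[0,:2]*1000 for x,y,z in ((222,197.5,.026),(228,208,.046),(231.5,215,.062))]
print(np.round(p,1)); d=np.linalg.norm(np.diff(p,axis=0),axis=1); print("offsets mm",d)
if d[0]<9 and d[1]<8: print(manip.hand_in())
```

```text
[[ 500.9 -250.3]
 [ 499.4 -252.2]
 [ 497.3 -252.4]]
offsets mm [2.29968968 2.18562149]
the job is handed in; nothing more can be done
None
```

The three covers are nested upside down and look level, with axis offsets of about 2 mm at each step; the beaker was left alone and the job was handed in at about 22 s, though no verdict was returned.

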